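# Open the delivery carton and weigh the tub

## Task

Swing both flaps of the delivery carton open, well past upright so that they lean outwards. Then lift out the round tub, keep it upright, and stand it gently, without dropping it, near the middle of the scale's round pan; let go of it. Leave the flat cold brick in the carton, the flaps open, and the other things on the counter where they are.

Things in the scene. Friction and masses are not known exactly. Their poses are not given: they have to be found in the camera images.
- carton: Brown cardboard carton, open-topped box 260 (its x) x 220 (its y) x 115 mm high, walls and floor 4 mm, fixed to the counter. Origin: centre of its underside; z up; yaw varies. Each of its two long sides (the +y and -y sides) has one hinged top flap. The short end flaps on its +x and -x ends already hang down outside, reaching 22 mm out from the end walls, and are not to be moved. On its floor lie the tub, towards one x end, and the cold brick, towards the other.
- flap_left (a joint): Angle (rad) of the cardboard flap on the carton's +y side: 0 = flat shut, 1.57 = upright, range 0 to 2.6 (leaning outwards). It starts ajar between 0.55 and 0.95. The flap is a stiff panel 254 mm along the carton's x, 95 mm from hinge to free edge, 4 mm thick.
- flap_right (a joint): The same for the flap on the carton's -y side, a mirror image: 0 = flat shut, 1.57 = upright, up to 2.6 leaning outwards; starts at 0.55 to 0.95. Both flaps stay at whatever angle they are left. The ajar flaps leave a gap of at least 54 mm between their free edges, along the carton's mid-line.
- flap_left_edge (a point): Middle of the free edge of the +y flap; moves with the flap, on a circle of 95 mm about the hinge. About 1 N along that circle (up, then outwards) turns the flap; pushed purely sideways at a low angle, the edge can catch on the fingers by friction and jam.
- flap_right_edge (a point): Middle of the free edge of the -y flap; likewise.
- flap_left_hinge (a point): Middle of the hinge line of the +y flap, at 115 mm height, 108 mm from the carton's middle; the line runs along the carton's x. Fixed to the carton, with the carton's axes.
- flap_right_hinge (a point): Middle of the hinge line of the -y flap, likewise.
- tub_mid (a point): Loose round white lidded tub, upright on the carton's floor: 60 mm diameter, 110 mm tall, the lid (top 14 mm) 63 mm diameter; 0.25 to 0.5 kg, rigid. The point is its centre, half-way up (55 mm above its underside); z is its axis. Its top is about level with the carton's rim, and it stands at least 35 mm clear of the walls in the carton's y direction.
- tub: The same tub; origin at the centre of its underside.
- cold_brick: Flat white plastic cold brick lying in the carton beside the tub, 90 (its x) x 150 (its y) x 34 mm high, loose. Origin: centre of its underside. Stays in the carton.
- pan (a point): Centre of the top face of the scale's round steel pan, 170 mm diameter, 62 mm above the counter, flat and rigid. The scale (grey, 200 x 190 mm, with a low read-out at its -x side, reaching 135 mm from the pan's centre) is fixed to the counter; z up.
- foam_pack: Bystander: foam tray pack 120 x 190 x 28 mm, loose, at the left of the work. Origin: centre of its underside.
- thermometer: Bystander: white hand-held thermometer lying on its side, L-shaped, about 125 x 115 x 35 mm, loose, beyond the gap between carton and scale. Origin: on its underside, inside the barrel.
- spice_jar: Bystander: small jar, 60 mm diameter, 100 mm tall, loose, at the right of the work. Origin: centre of its underside.
Mind the look-alikes: they are no part of the job. Leave any red look-alike of the tub alone. Leave any yellow look-alike of the cold_brick alone.

How it is judged:
On the way:
1. both flaps swung open past upright, with the tub still in the carton (value of joint each of flap_left, flap_right above 1.85 rad and x of tub_mid in the frame of carton between -0.13 and 0.13 m and y of tub_mid in the frame of carton between -0.11 and 0.11 m and z of tub_mid in the frame of carton below 0.09 m), for 0.2 s.
At the end, for the whole second after the job is handed in: Both flaps stand at more than 1.85 rad (leaning outwards); the tub stands upright (within 0.1 rad) and at rest on the scale's pan, its axis within 45 mm of the pan's centre; the cold brick is still in the carton (value of joint each of flap_left, flap_right above 1.85 rad and horizontal distance between tub_mid and pan below 0.045 m and z of tub_mid in the frame of pan between 0.05 and 0.06 m and angle between tub_mid's own z axis and vertical below 0.1 rad and linear speed of tub below 0.02 m/s and x of cold_brick in the frame of carton between -0.13 and 0.13 m and y of cold_brick in the frame of carton between -0.11 and 0.11 m and z of cold_brick in the frame of carton below 0.06 m); the robot touches nothing.
It fails at once if the tub tipped by more than 0.6 rad (angle between tub_mid's own z axis and vertical above 0.6 rad).
It fails at once if the tub dropped or thrown (moving faster than 0.45 m/s, a fall of about 10 mm, with no finger on it) (contact force between tub and the fingers below 0.05 N and linear speed of tub above 0.45 m/s).
It fails at once if a bystander (foam pack, thermometer or jar) moved by more than 30 mm (distance of any of foam_pack, thermometer, spice_jar from where it was at the start of the episode above 0.03 m).
It also fails if it takes over 72 s, if anything falls off the work surface, if the arm or the gripper's body presses on something with over 40 N, if the wrist force passes 120 N, or if a joint passes its speed limit or range.

## Robot

A 6-joint arm with a two-finger parallel gripper is mounted at the origin on the work surface. World frame = base frame: x ahead of the robot, y to its left, z up, the work surface at z = 0. Lengths are in m, angles in rad, forces in N, time in s.
With the tool pointing down it reaches from about 0.3 to 0.85 m from the base axis. Payload 4.2 kg.
Tool frame: the origin (TCP) lies midway between the tips of the shut fingers; the grasp point (between the pads) lies 19 mm behind it (env.grasp_offset is the distance from the TCP to the grasp point, in m); z points along the fingers, y is the line along which they close (so a half turn about z gives the same grasp; the last joint's range is limited). The gripper opens to 91 mm and grips with 3 to 60 N. Pads are 32 mm wide; open, the fingers measure 118 mm over their backs; the gripper's body (76 mm by 178 mm) begins 60 mm behind the grasp point.
Start: joints at [-1.155, 0.32, 1.565, -0, 1.257, -0.02], TCP at [0.243, -0.521, 0.178] pointing down, gripper open.
Joint ranges: [-3.11, 3.11], [-0.84, 2.01], [0.21, 2.61], [-1.34, 4.49], [0.05, 2.63], [-2.56, 2.56]. Speed limits (rad/s): [2.57, 2.57, 3.14, 3.14, 3.14, 3.14].

## Interface

Orientations are given as a unit quaternion [w, x, y, z].
In Python, from cell import env gives the robot as it stands. The module is installed in compiled form; this text tells all that it offers.
- The arm moves only by the shell command python3 -m crank 'ROWS'. ROWS is JSON, a list of rows, each an object of numbers: "hand": the opening, from 0 (shut) to 1 (fully open); "dx", "dy", "dz": the shift along the tool's x, y, z in m; "wx", "wy", "wz": the turn, a rotation vector about the tool's x, y, z in rad. In form: [{"hand": .., "dx": .., "dy": .., "dz": .., "wx": .., "wy": .., "wz": ..}, ...]. A call has 1 to 10 rows; each row is the pose to reach, as a shift and turn from the pose commanded when the call began, along the tool's axes at that moment; what a row does not reach only later rows make up. A row lasts 1/8 s, in which the tool goes at most 62.5 mm and 10.7 degrees, less where a joint would pass 70% of its speed; a pose out of reach is approached as far as the arm can. A call with a gripper value outside its range is refused whole. The fingers move at their own pace and stop on an object; the grip force is fixed at half the most. Time passes only in rows, so rows that repeat a pose let the fingers close. It gives the time, the measured TCP pose, the force, the opening and the grip force at its end, in the units of the state.
- env.read_state(): the state, without advancing time (a new reading comes with each control period).
- env.camera(name): name is "side" or "top"; returns (picture, depth): 400x640x3 uint8, red, green, blue; 400x640 float32, m along the optical axis (not along the pixel's ray), 0 where there is no reading.
- env.camera_info(name): a dict with "fx", "fy", "cx", "cy" (pixels), "k1" (the pictures are not rectified: a ray, as slopes to the right and down, at radius r is drawn at 1 + k1 r^2 times it, then the intrinsics apply), "view" (4x4, takes a point from world to camera coordinates). Camera axes: x right, y up, looking along -z (the intrinsics and any distortion apply to the point x, -y, -z); pixel columns grow to the right and rows downward; lengths in m; the calibration is good to about 2 mm. A picture is of the moment at which its call begins. camera_info takes no time and is no camera call.
- env.close_job(): hands the job in; it is judged then, once.
The state is a dict: "t": time; "joint_pos": joint angles; "joint_vel": joint speeds; "joint_torque": joint torques, N m; "tool_pos": TCP position; "tcp_rot": TCP orientation; "force": force on the tool from outside, world axes, zero at the start; "moment": the same for the moment, N m; "opening": finger opening in m; "grip_force": force on a finger pad.
Only numpy, scipy, OpenCV 4.12 (cv2) and the standard library are available. Lean on these libraries where they do the work, as an engineer would, in place of code of your own. Each camera call takes 0.05 s, during which the arm holds its last target. There are 200 camera calls.

## Working session

There is one attempt and no reset: what is moved stays moved. The work goes in short steps, Python scripts to look and compute and a shell command to move; the robot and the scene stay as the last step left them, time stands still between calls to the robot, and variables do not carry over. Pictures are saved under pics/ and viewed, at most 10 in all, crops included, and the job is handed in when it is done.

```bash
mkdir -p pics
cat > h.py <<'E'
import numpy as np, cv2
from cell import env
def cloud(name):
    im,d=env.camera(name); c=env.camera_info(name)
    K=np.array([[c['fx'],0,c['cx']],[0,c['fy'],c['cy']],[0,0,1.]])
    v,u=np.mgrid[0:400,0:640]
    p=np.stack([u,v],-1).reshape(-1,1,2).astype(np.float64)
    s=((p-[c['cx'],c['cy']])/[c['fx'],c['fy']]).reshape(-1,2)
    rd=np.linalg.norm(s,axis=1); r=rd.copy()
    for _ in range(20): r=rd/(1+c['k1']*r*r)
    s=s*(r/np.maximum(rd,1e-9))[:,None]
    z=d.reshape(-1)
    P=np.stack([s[:,0]*z,-s[:,1]*z,-z,np.ones_like(z)],-1)
    W=(P@np.linalg.inv(np.array(c['view'])).T)[:,:3]
    W[z==0]=np.nan
    return im,d,W.reshape(400,640,3)
def save(n,im): cv2.imwrite('pics/'+n+'.png',im[:,:,::-1])
E
python3 - <<'E'
from h import *
for n in('top','side'):
    im,d,W=cloud(n); save(n+'0',im); np.savez(n+'0.npz',im=im,W=W)
    c=env.camera_info(n); print(n,np.linalg.inv(np.array(c['view']))[:3].round(3).tolist(),c['fx'],c['k1'],(d==0).mean())
print(env.read_state())
E
```

```text
top [[-0.022, 0.996, -0.087, 0.417], [-1.0, -0.024, -0.02, 0.006], [-0.022, 0.086, 0.996, 1.396]] 430.239099452767 -0.11544223582222747 0.00401953125
side [[-0.804, 0.274, -0.528, -0.119], [-0.595, -0.384, 0.706, 0.885], [-0.009, 0.882, 0.472, 0.695]] 399.9419153381698 -0.04942658422277592 0.00409375
{'t': 0.1, 'joint_pos': array([-1.15496759e+00,  3.20194848e-01,  1.56552605e+00, -4.56678707e-05,
        1.25739396e+00, -2.00071441e-02]), 'joint_vel': array([-3.96650785e-05, -7.75844599e-04, -2.56324863e-03, -1.49334284e-03,
       -4.64557972e-04, -1.74128686e-03]), 'joint_torque': array([-1.49016760e-04, -4.13332665e+01, -2.32509989e+01,  7.27995462e-02,
        4.20993275e-02, -6.06923118e-05]), 'tool_pos': array([ 0.24252901, -0.52080269,  0.17693545]), 'tcp_rot': array([-7.41972850e-04,  9.76347893e-01,  2.16204100e-01, -1.70940880e-04]), 'force': array([ 0.24020756,  1.07541926, -0.44856201]), 'moment': array([-0.05862921,  0.01213061,  0.03318242]), 'grip_force': 0.0, 'opening': 0.09085004075402969}
```

View pics/top0.png

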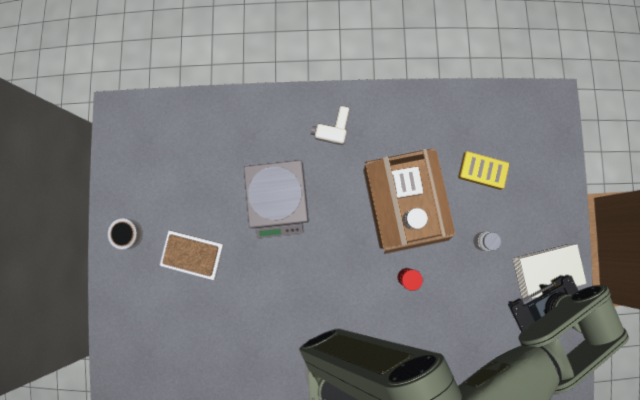

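View pics/side0.png

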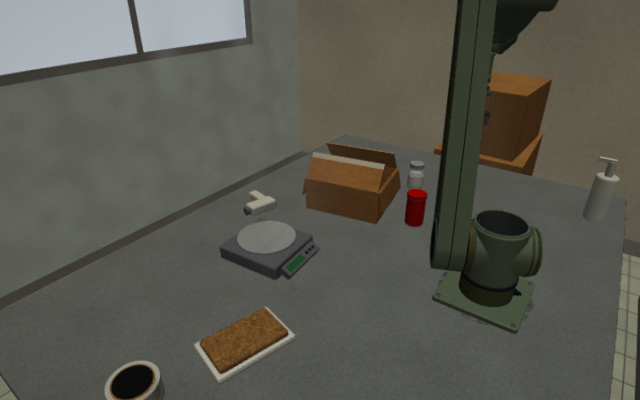

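The top view shows the carton around (410,200), with the tub at (417,218) towards the robot and the brick at (408,182). The pan is at (275,194) and the red look-alike at (411,280). The side view shows both flaps ajar. Next I'll measure these.

```bash
cat > m.py <<'E'
from h import *
f=np.load('top0.npz'); im=f['im']; W=f['W']; hsv=cv2.cvtColor(im,cv2.COLOR_RGB2HSV)
X,Y,Z=W[...,0],W[...,1],W[...,2]
v,u=np.mgrid[0:400,0:640]
reg=(u>355)&(u<462)&(v>140)&(v<258)
# tub: white at z~.115
white=(hsv[...,1]<40)&(hsv[...,2]>150)
m=reg&white&(Z>.09)&(u>400)&(u<432)&(v>204)&(v<234); P=W[m]; print('tub',m.sum(),P.mean(0),np.median(P[:,2]),np.ptp(P,axis=0), (P.max(0)+P.min(0))/2)
m=reg&white&(Z<.09)&(v<200); P=W[m]; print('brick',m.sum(),P.mean(0),cv2.minAreaRect((P[:,:2]*1000).astype(np.float32)))
m=(u>240)&(u<312)&(v>155)&(v<230)&(abs(Z-.062)<.006); P=W[m]
m2=m&(hsv[...,2]>130); P=W[m2];print('pan',m2.sum(),(np.nanpercentile(P,99.5,axis=0)+np.nanpercentile(P,.5,axis=0))/2,np.ptp(P,axis=0),cv2.minEnclosingCircle((P[:,:2]*1000).astype(np.float32)))
m=reg&(hsv[...,1]>60)&(Z>.09); P=W[m]; r=cv2.minAreaRect((P[:,:2]*1000).astype(np.float32)); print('carton z>.09',m.sum(),r,cv2.boxPoints(r),np.percentile(P[:,2],[1,50,99]))
m=reg&(Z>.025);P=W[m]; r=cv2.minAreaRect((P[:,:2]*1000).astype(np.float32)); print('carton all',r,cv2.boxPoints(r))
red=(hsv[...,1]>150)&((hsv[...,0]<5)|(hsv[...,0]>174))&(u>390)&(u<430)&(v>260)&(v<300)&(Z>.08); print('red',W[red].mean(0),np.ptp(W[red],axis=0))
o=reg&(Z>.118)
vis=(np.clip((np.nan_to_num(Z)-0)/.2,0,1)*255).astype(np.uint8)[130:270,340:480]
vis=cv2.resize(np.hstack([im[130:270,340:480],cv2.applyColorMap(vis,2)]),None,fx=2.8,fy=4)
save('crop',vis[:, :])
for row in (165,190,205,218,235): print(row,[(int(c),*(W[row,c]*1000).round().astype(int).tolist()) for c in range(364,456,5)])
E
python3 m.py
```

```text
tub 355 [ 0.47353134 -0.23659754  0.11613342] 0.11326873441417495 [0.07472171 0.091197   0.08838858] [ 0.46786682 -0.22428625  0.14841935]
brick 735 [ 0.5948173  -0.22791631  0.03696237] ((595.4542236328125, -228.38934326171875), (89.3049087524414, 87.1986083984375), 8.899307250976562)
pan 2140 [0.56609883 0.19414869 0.06173557] [0.16490997 0.16456286 0.0119304 ] ((566.5894165039062, 194.27761840820312), 84.4546890258789)
carton z>.09 3155 ((533.7994995117188, -219.63247680664062), (278.7921447753906, 222.02517700195312), 10.268482208251953) [[ 376.84692 -135.24683]
 [ 416.4253  -353.71588]
 [ 690.7521  -304.01813]
 [ 651.1737   -85.54907]] [0.09409022 0.14254738 0.1924653 ]
carton all ((541.3677978515625, -264.229248046875), (297.71319580078125, 312.47821044921875), 10.264341354370117) [[ 367.05328 -137.0153 ]
 [ 422.7337  -444.49268]
 [ 715.6823  -391.44318]
 [ 660.0019   -83.96582]]
red [ 0.29309341 -0.21689747  0.10853464] [0.05915242 0.05887624 0.03500787]
165 [(364, 659, -94, -3), (369, 636, -100, 128), (374, 632, -113, 146), (379, 629, -126, 162), (384, 627, -139, 176), (389, 
[... 1302 characters left out ...]
, 169), (399, 473, -175, 188), (404, 478, -208, 65), (409, 476, -216, 114), (414, 475, -230, 116), (419, 475, -247, 107), (424, 474, -261, 114), (429, 479, -299, 7), (434, 479, -317, -1), (439, 470, -287, 190), (444, 471, -310, 157), (449, 472, -332, 128), (454, 477, -384, -2)]
235 [(364, 429, -87, 4), (369, 429, -104, -3), (374, 429, -120, 1), (379, 427, -127, 89), (384, 427, -137, 131), (389, 426, -151, 142), (394, 426, -163, 157), (399, 425, -175, 171), (404, 425, -186, 192), (409, 426, -232, 8), (414, 425, -249, 3), (419, 425, -265, 2), (424, 424, -281, 3), (429, 424, -298, 1), (434, 423, -307, 33), (439, 423, -303, 115), (444, 422, -301, 183), (449, 422, -334, 112), (454, 422, -380, 2)]
```

View pics/crop.png

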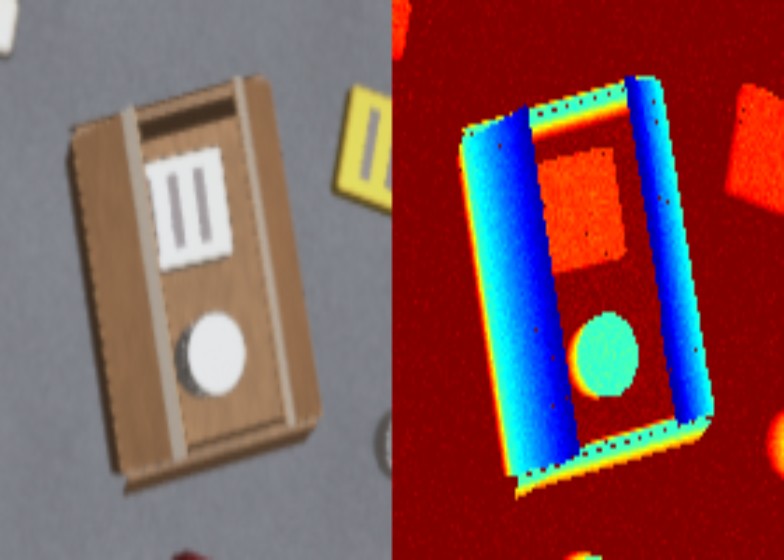

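The crop shows the tub lid near (417,218) in full-image pixels, clear of both flap edges. The left flap (blue band) lies on the +y side and the right one on the -y side. I'll refine the fits and work out the first move.

```bash
cat > g.py <<'E'
import numpy as np
from scipy.spatial.transform import Rotation as R
from cell import env
def Rt(q): return R.from_quat(np.roll(q,-1))
def go(tgt,head=None,label=''):
    """tool-frame shift (m) and wz to a world TCP target, tool straight down, heading in deg"""
    s=env.read_state(); r=Rt(s['tcp_rot']); d=r.inv().apply(np.array(tgt)-s['tool_pos'])
    w=[0,0,0]
    if head is not None:
        h=np.radians(head); x=[np.cos(h),np.sin(h),0]; y=[np.sin(h),-np.cos(h),0]
        w=(r.inv()*R.from_matrix(np.array([x,y,[0,0,-1]]).T)).as_rotvec()
    print(label,'d',np.round(d,4),'w',np.round(w,3))
YAW=10.27; C0=np.array([.5338,-.2196])
def cw(x,y,z):
    a=np.radians(YAW); return [C0[0]+x*np.cos(a)-y*np.sin(a),C0[1]+x*np.sin(a)+y*np.cos(a),z]
def wc(P):
    a=np.radians(YAW); d=np.asarray(P)[...,:2]-C0
    return np.stack([d[...,0]*np.cos(a)+d[...,1]*np.sin(a),-d[...,0]*np.sin(a)+d[...,1]*np.cos(a),np.asarray(P)[...,2]],-1)
E
cat > flaps.py <<'E'
from g import *
def flaps(W):
    Q=wc(W); out=[]
    for sgn in(1,-1):
        x,y,z=Q[...,0],Q[...,1]*sgn,Q[...,2]
        m=(abs(x)<.10)&(y>.03)&(y<.19)&(z>.122)&(z<.24)
        if m.sum()<20: print('few',sgn); continue
        P=np.stack([y[m]-.108,z[m]-.115],1); th=np.arctan2(P[:,1],-P[:,0])
        print('flap',sgn,m.sum(),'th',np.median(th),'ymin/max',np.percentile(y[m],[1,99]),'zmax',np.percentile(z[m],98),'slope fit',np.polyfit(z[m],y[m],1))
E
python3 - <<'E'
from h import *; from g import *; from flaps import flaps
f=np.load('top0.npz'); W=f['W']; flaps(W)
Q=wc(W); hsv=cv2.cvtColor(f['im'],cv2.COLOR_RGB2HSV)
m=(hsv[...,1]<40)&(hsv[...,2]>150)&(abs(Q[...,2]-.114)<.02)&(abs(Q[...,1])<.05)&(abs(Q[...,0])<.12)
p=Q[m]; print('tub carton',m.sum(),np.median(p,0),p.mean(0),(np.percentile(p,1,axis=0)+np.percentile(p,99,axis=0))/2,np.percentile(p,99,axis=0)-np.percentile(p,1,axis=0),'world',W[m].mean(0))
go(cw(0,0,.300),YAW+90,'above'); go(cw(0,0,.165),YAW+90,'in')
E
```

```text
flap 1 1541 th 0.9443065698125563 ymin/max [0.0493612  0.10563385] zmax 0.1920054836561525 slope fit [-0.76121014  0.19711599]
flap -1 830 th 0.9685620398001313 ymin/max [0.05082934 0.10442566] zmax 0.19296739424198278 slope fit [-0.72195608  0.19244761]
tub carton 340 [-0.06124191 -0.00890725  0.11314806] [-0.06132905 -0.00869206  0.11296425] [-0.06141494 -0.00877437  0.11215571] [0.05803926 0.05808001 0.01318161] world [ 0.47500321 -0.23908697  0.11296425]
above d [ 0.3912 -0.1503 -0.1228] w [-1.000e-03 -1.000e-03 -1.314e+00]
in d [ 0.3912 -0.1501  0.0122] w [-1.000e-03 -1.000e-03 -1.314e+00]
```

```bash
python3 -m crank '[{"hand":0,"dz":-0.06},{"hand":0,"dz":-0.123},{"hand":0,"dx":0.05,"dy":-0.02,"dz":-0.123,"wz":-0.18},{"hand":0,"dx":0.10,"dy":-0.04,"dz":-0.123,"wz":-0.36},{"hand":0,"dx":0.155,"dy":-0.06,"dz":-0.123,"wz":-0.54},{"hand":0,"dx":0.21,"dy":-0.08,"dz":-0.123,"wz":-0.72},{"hand":0,"dx":0.265,"dy":-0.10,"dz":-0.123,"wz":-0.9},{"hand":0,"dx":0.32,"dy":-0.123,"dz":-0.123,"wz":-1.08},{"hand":0,"dx":0.375,"dy":-0.144,"dz":-0.123,"wz":-1.25},{"hand":0,"dx":0.391,"dy":-0.15,"dz":-0.123,"wz":-1.314}]'; python3 -c "
from g import *
go(cw(0,0,.300),YAW+90); go(cw(0,0,.163),YAW+90)"
```

```text
d [ 0.3912 -0.1503 -0.1228] w [-1.000e-03 -1.000e-03 -1.314e+00]
 d [ 0.3912 -0.1501  0.0142] w [-1.000e-03 -1.000e-03 -1.314e+00]validation failed for argument at $[0]...
```

```bash
python3 -m crank '[{"hand":0,"dx":0,"dy":0,"dz":-0.06,"wx":0,"wy":0,"wz":0},{"hand":0,"dx":0,"dy":0,"dz":-0.12,"wx":0,"wy":0,"wz":0},{"hand":0,"dx":0.05,"dy":-0.02,"dz":-0.123,"wx":0,"wy":0,"wz":-0.18},{"hand":0,"dx":0.10,"dy":-0.04,"dz":-0.123,"wx":0,"wy":0,"wz":-0.36},{"hand":0,"dx":0.155,"dy":-0.06,"dz":-0.123,"wx":0,"wy":0,"wz":-0.54},{"hand":0,"dx":0.21,"dy":-0.08,"dz":-0.123,"wx":0,"wy":0,"wz":-0.72},{"hand":0,"dx":0.265,"dy":-0.10,"dz":-0.123,"wx":0,"wy":0,"wz":-0.9},{"hand":0,"dx":0.32,"dy":-0.123,"dz":-0.123,"wx":0,"wy":0,"wz":-1.08},{"hand":0,"dx":0.375,"dy":-0.144,"dz":-0.123,"wx":0,"wy":0,"wz":-1.25},{"hand":0,"dx":0.391,"dy":-0.15,"dz":-0.123,"wx":0,"wy":0,"wz":-1.314}]'; python3 -c "
from g import *
go(cw(0,0,.300),YAW+90); go(cw(0,0,.163),YAW+90)"
```

```text
t: 1.35
tool_pos: [0.5354, -0.2177, 0.2998]
tcp_rot: [-0.001, 0.639, 0.769, 0.0]
force: [-0.0, -0.9, -0.4]
opening: 0.0003
grip_force: 0.0
 d [-0.0016 -0.0019 -0.0002] w [-0.001 -0.001  0.006]
 d [-0.0017 -0.0018  0.1368] w [-0.001 -0.001  0.006]
```

```bash
python3 -m crank '[{"hand":0,"dx":-0.002,"dy":-0.002,"dz":0.06,"wx":0,"wy":0,"wz":0},{"hand":0,"dx":-0.002,"dy":-0.002,"dz":0.12,"wx":0,"wy":0,"wz":0},{"hand":0,"dx":-0.002,"dy":-0.002,"dz":0.137,"wx":0,"wy":0,"wz":0},{"hand":0,"dx":0.015,"dy":-0.002,"dz":0.137,"wx":0,"wy":0,"wz":0},{"hand":0,"dx":0.032,"dy":-0.002,"dz":0.137,"wx":0,"wy":0,"wz":0},{"hand":0,"dx":0.042,"dy":-0.002,"dz":0.132,"wx":0,"wy":0,"wz":0},{"hand":0,"dx":0.051,"dy":-0.002,"dz":0.127,"wx":0,"wy":0,"wz":0},{"hand":0,"dx":0.061,"dy":-0.002,"dz":0.123,"wx":0,"wy":0,"wz":0},{"hand":0,"dx":0.070,"dy":-0.002,"dz":0.12,"wx":0,"wy":0,"wz":0},{"hand":0,"dx":0.080,"dy":-0.002,"dz":0.118,"wx":0,"wy":0,"wz":0}]'; python3 -c "
from g import *
print(wc(env.read_state()['tool_pos']))"
```

```text
t: 2.6
tool_pos: [0.5176, -0.1414, 0.1829]
tcp_rot: [0.0, 0.641, 0.767, 0.0]
force: [-0.1, 0.2, 1.0]
opening: 0.0003
grip_force: 0.0
[-0.00198544  0.07987236  0.18289411]
```

```bash
python3 -m crank '[{"hand":0,"dx":0.010,"dy":0,"dz":0.0,"wx":0,"wy":0,"wz":0},{"hand":0,"dx":0.020,"dy":0,"dz":0.004,"wx":0,"wy":0,"wz":0},{"hand":0,"dx":0.030,"dy":0,"dz":0.009,"wx":0,"wy":0,"wz":0},{"hand":0,"dx":0.040,"dy":0,"dz":0.014,"wx":0,"wy":0,"wz":0},{"hand":0,"dx":0.052,"dy":0,"dz":0.018,"wx":0,"wy":0,"wz":0},{"hand":0,"dx":0.052,"dy":0,"dz":0.018,"wx":0,"wy":0,"wz":0},{"hand":0,"dx":0.0,"dy":0,"dz":0.018,"wx":0,"wy":0,"wz":0},{"hand":0,"dx":-0.05,"dy":0,"dz":0.018,"wx":0,"wy":0,"wz":0},{"hand":0,"dx":-0.08,"dy":0,"dz":0.018,"wx":0,"wy":0,"wz":0},{"hand":0,"dx":-0.08,"dy":0,"dz":0.018,"wx":0,"wy":0,"wz":0}]'; python3 -c "
from h import *; from g import *; from flaps import flaps
p=env.read_state()['tool_pos']; print(wc(p))
im,d,W=cloud('side'); save('side1',im); flaps(W)"
```

```text
t: 3.85
tool_pos: [0.5322, -0.2227, 0.1644]
tcp_rot: [0.0, 0.642, 0.767, -0.0]
force: [-0.3, 1.1, -0.2]
opening: 0.0007
grip_force: 0.0
[-0.00213837 -0.00276408  0.16444194]
flap 1 1487 th 0.9526801272120436 ymin/max [0.05118732 0.10655056] zmax 0.1897550997908393 slope fit [-0.75389653  0.19657747]
flap -1 627 th 0.8949402539991377 ymin/max [0.04770109 0.09899641] zmax 0.19203734943276443 slope fit [-0.72535342  0.18818716]
```

View pics/side1.png

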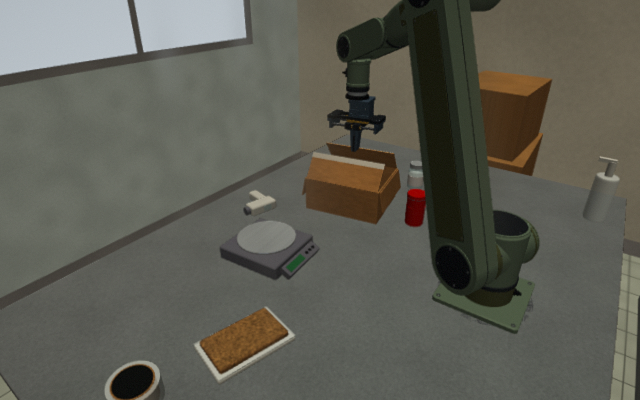

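The side view shows the left flap (310–385,155–185) still ajar. The fingertip at (355,148) looks higher than expected, so I'll check the tip's real position from depth.

Run:
```python
from h import *; from g import *
p=env.read_state()['tool_pos']; print(p)
for n in('side','top'):
    im,d,W=cloud(n); c=env.camera_info(n)
    q=np.array(c['view'])@np.append(p,1); s=np.array([q[0],-q[1]])/-q[2]; s*=1+c['k1']*(s@s)
    print(n,'TCP px',s[0]*c['fx']+c['cx'],s[1]*c['fy']+c['cy'],'range',-q[2])
    Q=wc(W); x,y,z=Q[...,0],Q[...,1],Q[...,2]
    m=(abs(x)<.06)&(abs(y)<.045)&(z>.13)&(z<.5)
    v,u=np.nonzero(m); print(m.sum())
    hist=[(round(float(a),3),int(((z>=a)&(z<a+.01)&m).sum()),np.nanmedian(Q[m&(z>=a)&(z<a+.01)],0).round(3).tolist() if (m&(z>=a)&(z<a+.01)).any() else None) for a in np.arange(.13,.32,.01)]
    for h in hist: print(h)
    k=np.argsort(z[m])[:5]; print('lowest',[(int(u[i]),int(v[i]),Q[v[i],u[i]].round(3).tolist()) for i in k])
    save(n+'2',cv2.resize(im[90:230,280:460] if n=='side' else im[120:280,330:500],None,fx=4,fy=3.7) if n=='side' else im)
```

```text
[ 0.53179561 -0.2212067   0.16443653]
side TCP px 354.4294833816623 159.7666191796534 range 1.3747905830618317
2030
(0.13, 0, None)
(0.14, 0, None)
(0.15, 0, None)
(0.16, 0, None)
(0.17, 0, None)
(0.18, 0, None)
(0.19, 0, None)
(0.2, 20, [-0.005, 0.013, 0.206])
(0.21, 23, [-0.005, 0.015, 0.216])
(0.22, 27, [-0.007, 0.014, 0.226])
(0.23, 27, [-0.008, 0.014, 0.235])
(0.24, 30, [-0.007, 0.016, 0.245])
(0.25, 33, [-0.006, 0.014, 0.255])
(0.26, 29, [0.0, 0.015, 0.265])
(0.27, 24, [-0.01, 0.018, 0.275])
(0.28, 42, [-0.011, 0.035, 0.287])
(0.29, 114, [-0.004, 0.032, 0.294])
(0.3, 76, [-0.008, 0.024, 0.304])
(0.31, 121, [0.013, 0.023, 0.316])
lowest [(351, 151, [0.005, 0.016, 0.201]), (353, 151, [-0.001, 0.013, 0.202]), (355, 151, [-0.007, 0.011, 0.202]), (352, 151, [0.001, 0.017, 0.203]), (354, 151, [-0.006, 0.016, 0.203])]
top TCP px 413.19434854654577 197.54025059606957 range 1.231788444109717
559
(0.13, 0, None)
(0.14, 0, None)
(0.15, 0, None)
(0.16, 0, None)
(0.17, 0, None)
(0.18, 0, None)
(0.19, 0, None)
(0.2, 0, None)
(0.21, 0, None)
(0.22, 0, None)
(0.23, 0, None)
(0.24, 0, None)
(0.25, 0, None)
(0.26, 0, None)
(0.27, 0, None)
(0.28, 5, [0.011, 0.037, 0.289])
(0.29, 59, [0.035, 0.03, 0.295])
(0.3, 26, [0.011, 0.033, 0.302])
(0.31, 42, [0.037, 0.021, 0.318])
lowest [(406, 191, [0.011, 0.037, 0.284]), (407, 195, [0.0, 0.037, 0.284]), (406, 190, [0.013, 0.037, 0.289]), (408, 198, [-0.008, 0.037, 0.289]), (405, 175, [0.052, 0.032, 0.29])]
```

View pics/side2.png

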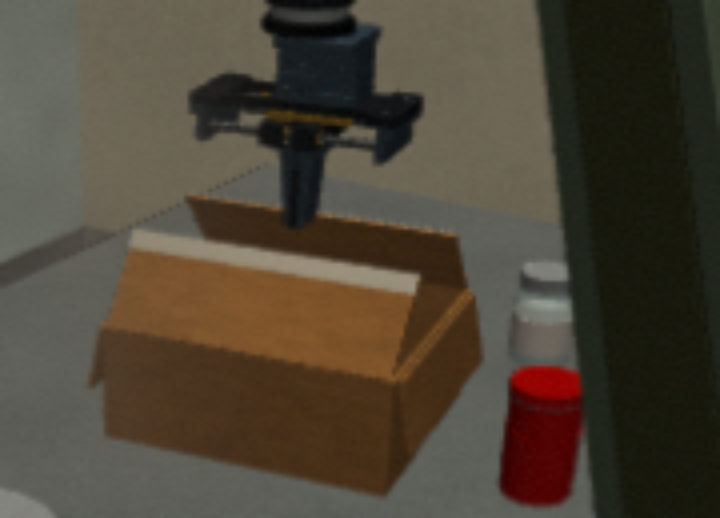

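The picture and depth put the real fingertip at z≈0.200, while the state reports 0.164. x and y agree. The cameras read the table as 0 and the rim as 115 mm, so I trust them: the reported z seems to be about 36 mm too low. I'll descend by that amount and check whether the offset is constant.

```bash
cat > tip.py <<'E'
from h import *; from g import *
def prof(n='side'):
    im,d,W=cloud(n); p=env.read_state()['tool_pos']
    D=W-p; m=(np.hypot(D[...,0],D[...,1])<.11)&(D[...,2]>-.02)&(D[...,2]<.25)
    dark=(im.max(-1)<110)
    m&=dark; n0=(np.hypot(D[...,0],D[...,1])<.025)&m
    z=D[...,2]
    print('t',env.read_state()['t'],'tool',p.round(4),'tip-rel low',np.sort(z[n0])[:4].round(4) if n0.any() else None,
      'body low', np.percentile(z[m&(np.hypot(D[...,0],D[...,1])>.06)],2).round(4))
    return im,d,W
E
python3 -c "
from tip import *
prof()"
python3 -m crank '[{"hand":0,"dx":0.002,"dy":0.002,"dz":0.018,"wx":0,"wy":0,"wz":0},{"hand":0,"dx":0.002,"dy":0.002,"dz":0.036,"wx":0,"wy":0,"wz":0},{"hand":0,"dx":0.002,"dy":0.002,"dz":0.036,"wx":0,"wy":0,"wz":0}]'; python3 -c "
from tip import *
prof()
print(wc(env.read_state()['tool_pos']))"
```

```text
t 4.05 tool [ 0.5317 -0.2196  0.1647] tip-rel low [0.0364 0.0372 0.0372 0.039 ] body low -0.0175
t: 4.42
tool_pos: [0.5325, -0.2168, 0.1277]
tcp_rot: [-0.001, 0.641, 0.768, -0.0]
force: [0.3, -0.1, -0.1]
opening: 0.0001
grip_force: 0.0
t 4.475 tool [ 0.5333 -0.2173  0.1287] tip-rel low [0.0395 0.0406 0.0441 0.0444] body low -0.0152
[-8.70320836e-05  2.36330492e-03  1.28678308e-01]
```

The offset is constant, so true z ≈ reported + 0.036. I'll repeat the left-flap push at the corrected height.

```bash
python3 -m crank '[{"hand":0,"dx":0.015,"dy":0,"dz":0,"wx":0,"wy":0,"wz":0},{"hand":0,"dx":0.030,"dy":0,"dz":0,"wx":0,"wy":0,"wz":0},{"hand":0,"dx":0.040,"dy":0,"dz":-0.006,"wx":0,"wy":0,"wz":0},{"hand":0,"dx":0.049,"dy":0,"dz":-0.011,"wx":0,"wy":0,"wz":0},{"hand":0,"dx":0.059,"dy":0,"dz":-0.015,"wx":0,"wy":0,"wz":0},{"hand":0,"dx":0.068,"dy":0,"dz":-0.018,"wx":0,"wy":0,"wz":0},{"hand":0,"dx":0.078,"dy":0,"dz":-0.019,"wx":0,"wy":0,"wz":0},{"hand":0,"dx":0.088,"dy":0,"dz":-0.019,"wx":0,"wy":0,"wz":0},{"hand":0,"dx":0.098,"dy":0,"dz":-0.016,"wx":0,"wy":0,"wz":0},{"hand":0,"dx":0.108,"dy":0,"dz":-0.012,"wx":0,"wy":0,"wz":0}]'
python3 -c "
from tip import *; from flaps import flaps
flaps(prof()[2])"
```

```text
t: 5.72
tool_pos: [0.5142, -0.1113, 0.1404]
tcp_rot: [0.0, 0.641, 0.767, 0.0]
force: [0.2, -0.2, 1.7]
opening: 0.0004
grip_force: 0.5
t 5.775 tool [ 0.5134 -0.1101  0.1398] tip-rel low [-0.0199 -0.0194 -0.0193 -0.0183] body low -0.0158
flap 1 1297 th 1.9501313371188376 ymin/max [0.1044541  0.14421215] zmax 0.23304611463939898 slope fit [0.18726847 0.09544637]
flap -1 501 th 0.8909684259333694 ymin/max [0.04925152 0.1004387 ] zmax 0.19127826288580563 slope fit [-0.73049976  0.18894358]
```

```bash
python3 -m crank '[{"hand":0,"dx":0.010,"dy":0,"dz":0.005,"wx":0,"wy":0,"wz":0},{"hand":0,"dx":0.020,"dy":0,"dz":0.010,"wx":0,"wy":0,"wz":0},{"hand":0,"dx":0.028,"dy":0,"dz":0.012,"wx":0,"wy":0,"wz":0},{"hand":0,"dx":0.028,"dy":0,"dz":0.012,"wx":0,"wy":0,"wz":0},{"hand":0,"dx":-0.02,"dy":0,"dz":0.012,"wx":0,"wy":0,"wz":0},{"hand":0,"dx":-0.07,"dy":0,"dz":0.012,"wx":0,"wy":0,"wz":0},{"hand":0,"dx":-0.110,"dy":0,"dz":0.012,"wx":0,"wy":0,"wz":0},{"hand":0,"dx":-0.135,"dy":0,"dz":0.012,"wx":0,"wy":0,"wz":0},{"hand":0,"dx":-0.135,"dy":0,"dz":0.012,"wx":0,"wy":0,"wz":0}]'
python3 -c "
from tip import *; from flaps import flaps
flaps(prof()[2])
print(wc(env.read_state()['tool_pos']))"
```

```text
t: 6.9
tool_pos: [0.5384, -0.2459, 0.1284]
tcp_rot: [-0.0, 0.642, 0.767, 0.0]
force: [0.1, 0.3, 0.1]
opening: 0.0002
grip_force: 0.0
t 6.95 tool [ 0.5381 -0.2446  0.1284] tip-rel low [0.0356 0.0383 0.039  0.0392] body low -0.0188
flap 1 496 th 2.424090574227286 ymin/max [0.11999066 0.1806187 ] zmax 0.18072790464142388 slope fit [ 1.03550524 -0.00695325]
flap -1 609 th 0.8943779767139985 ymin/max [0.03460841 0.10032789] zmax 0.19308906918264837 slope fit [-0.72315331  0.18760681]
[-0.00024878 -0.02538783  0.12835901]
```

```bash
python3 -m crank '[{"hand":0,"dx":-0.006,"dy":0,"dz":0,"wx":0,"wy":0,"wz":0},{"hand":0,"dx":-0.016,"dy":0,"dz":-0.006,"wx":0,"wy":0,"wz":0},{"hand":0,"dx":-0.025,"dy":0,"dz":-0.011,"wx":0,"wy":0,"wz":0},{"hand":0,"dx":-0.035,"dy":0,"dz":-0.015,"wx":0,"wy":0,"wz":0},{"hand":0,"dx":-0.044,"dy":0,"dz":-0.018,"wx":0,"wy":0,"wz":0},{"hand":0,"dx":-0.054,"dy":0,"dz":-0.019,"wx":0,"wy":0,"wz":0},{"hand":0,"dx":-0.064,"dy":0,"dz":-0.019,"wx":0,"wy":0,"wz":0},{"hand":0,"dx":-0.074,"dy":0,"dz":-0.016,"wx":0,"wy":0,"wz":0},{"hand":0,"dx":-0.084,"dy":0,"dz":-0.012,"wx":0,"wy":0,"wz":0}]'
python3 -m crank '[{"hand":0,"dx":-0.010,"dy":0,"dz":0.005,"wx":0,"wy":0,"wz":0},{"hand":0,"dx":-0.020,"dy":0,"dz":0.010,"wx":0,"wy":0,"wz":0},{"hand":0,"dx":-0.028,"dy":0,"dz":0.012,"wx":0,"wy":0,"wz":0},{"hand":0,"dx":-0.028,"dy":0,"dz":0.012,"wx":0,"wy":0,"wz":0},{"hand":0,"dx":0.02,"dy":0,"dz":0.012,"wx":0,"wy":0,"wz":0},{"hand":0,"dx":0.06,"dy":0,"dz":-0.04,"wx":0,"wy":0,"wz":0},{"hand":0,"dx":0.09,"dy":0,"dz":-0.09,"wx":0,"wy":0,"wz":0},{"hand":0,"dx":0.1,"dy":0,"dz":-0.13,"wx":0,"wy":0,"wz":0},{"hand":0,"dx":0.1,"dy":0,"dz":-0.13,"wx":0,"wy":0,"wz":0}]'
python3 -c "
from tip import *; from flaps import flaps
flaps(prof()[2]); flaps(cloud('top')[2])
P=cw(-.0613,-.0087,.26-.036)
print(wc(env.read_state()['tool_pos'])); go(P,YAW)"
```

```text
t: 8.07
tool_pos: [0.5534, -0.3282, 0.1404]
tcp_rot: [0.0, 0.641, 0.767, -0.0]
force: [0.5, 0.0, 1.3]
opening: 0.0003
grip_force: 0.5
t: 9.2
tool_pos: [0.5371, -0.2289, 0.2752]
tcp_rot: [0.004, 0.64, 0.768, 0.001]
force: [0.8, -0.2, -0.3]
opening: 0.0003
grip_force: 0.0
t 9.25 tool [ 0.5361 -0.229   0.2725] tip-rel low [0.0397 0.0398 0.0405 0.0408] body low 0.1201
flap 1 494 th 2.4240929983045274 ymin/max [0.11859306 0.18094506] zmax 0.1807093797010207 slope fit [ 1.03963664 -0.00763426]
flap -1 1082 th 2.344867959978542 ymin/max [0.11107093 0.17632875] zmax 0.18018990601449195 slope fit [ 1.02971065 -0.01230247]
flap 1 1449 th 2.35971998861526 ymin/max [0.11292724 0.17826156] zmax 0.18156028387135725 slope fit [ 1.06157159 -0.01612031]
flap -1 244 th 2.365314480706621 ymin/max [0.11744085 0.16499709] zmax 0.17204537081363555 slope fit [0.92334405 0.00526939]
[-1.85179818e-04 -9.46832932e-03  2.70670665e-01]
 d [ 0.0008 -0.0611  0.0467] w [1.000e-03 0.000e+00 1.571e+00]
```

Both flaps stand at about 2.36 rad. Next I turn the tool over the tub with the hand open.

```bash
python3 -m crank '[{"hand":1,"dx":0.001,"dy":-0.02,"dz":0,"wx":0,"wy":0,"wz":0.18},{"hand":1,"dx":0.001,"dy":-0.04,"dz":0,"wx":0,"wy":0,"wz":0.36},{"hand":1,"dx":0.001,"dy":-0.061,"dz":0,"wx":0,"wy":0,"wz":0.54},{"hand":1,"dx":0.001,"dy":-0.061,"dz":0,"wx":0,"wy":0,"wz":0.72},{"hand":1,"dx":0.001,"dy":-0.061,"dz":0,"wx":0,"wy":0,"wz":0.9},{"hand":1,"dx":0.001,"dy":-0.061,"dz":0,"wx":0,"wy":0,"wz":1.08},{"hand":1,"dx":0.001,"dy":-0.061,"dz":0,"wx":0,"wy":0,"wz":1.26},{"hand":1,"dx":0.001,"dy":-0.061,"dz":0,"wx":0,"wy":0,"wz":1.44},{"hand":1,"dx":0.001,"dy":-0.061,"dz":0,"wx":0,"wy":0,"wz":1.571},{"hand":1,"dx":0.001,"dy":-0.061,"dz":0,"wx":0,"wy":0,"wz":1.571}]'
python3 -c "
from tip import *
im,d,W=cloud('side'); save('side3',cv2.resize(im[60:230,280:460],None,fx=4,fy=3.5)); s=env.read_state()
Q=wc(W); q=wc(s['tool_pos']); D=Q-q
m=(abs(D[...,0])<.03)&(abs(D[...,1])<.08)&(D[...,2]>-.01)&(D[...,2]<.1)
for y0 in np.arange(-.08,.08,.01):
    k=m&(D[...,1]>=y0)&(D[...,1]<y0+.01)
    if k.sum()>3: print(round(y0,2),k.sum(),D[k][:,2].min().round(4),D[k][:,0].min().round(3),D[k][:,0].max().round(3))
go(cw(-.0613,-.0087,.076-.019-.036),YAW); print(q)"
```

```text
t: 10.55
tool_pos: [0.4745, -0.239, 0.2688]
tcp_rot: [-0.001, 0.996, 0.09, -0.002]
force: [0.2, -0.2, -0.6]
opening: 0.0912
grip_force: 0.0
-0.06 24 0.0366 -0.018 0.007
-0.05 128 0.0353 -0.018 0.014
0.04 6 0.035 -0.016 0.013
0.05 189 0.0366 -0.018 0.017
0.06 26 0.0458 -0.018 0.014
 d [0.001  0.0006 0.2481] w [-0.002  0.002  0.001]
[-0.06166204 -0.00855183  0.26908854]
```

View pics/side3.png

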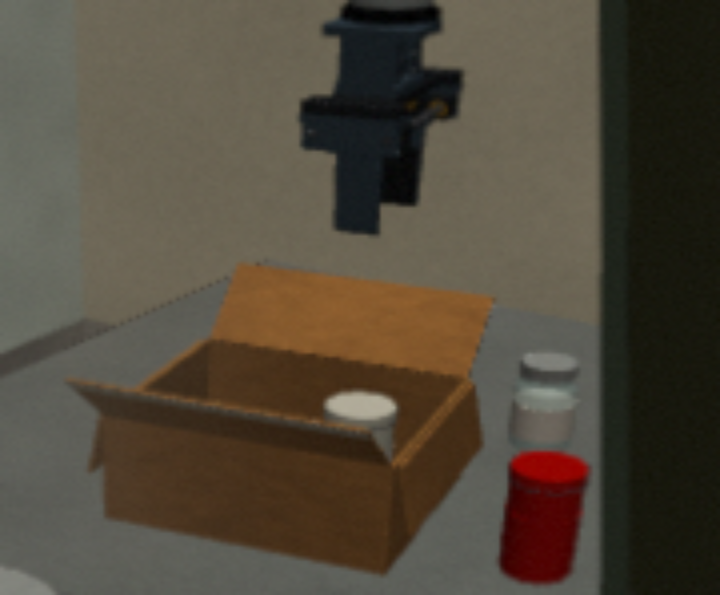

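The picture shows both flaps leaning outwards and the open gripper over the tub lid at (360,405). The offset measures 0.0355 again, so I descend and grip.

```bash
python3 -m crank '[{"hand":1,"dx":0.001,"dy":0.0,"dz":0.05,"wx":0,"wy":0,"wz":0},{"hand":1,"dx":0.001,"dy":0.0,"dz":0.10,"wx":0,"wy":0,"wz":0},{"hand":1,"dx":0.001,"dy":0,"dz":0.15,"wx":0,"wy":0,"wz":0},{"hand":1,"dx":0.001,"dy":0,"dz":0.19,"wx":0,"wy":0,"wz":0},{"hand":1,"dx":0.001,"dy":0,"dz":0.22,"wx":0,"wy":0,"wz":0},{"hand":1,"dx":0.001,"dy":0,"dz":0.243,"wx":0,"wy":0,"wz":0},{"hand":1,"dx":0.001,"dy":0,"dz":0.243,"wx":0,"wy":0,"wz":0},{"hand":1,"dx":0.001,"dy":0,"dz":0.243,"wx":0,"wy":0,"wz":0}]'
python3 -m crank '[{"hand":0,"dx":0,"dy":0,"dz":0,"wx":0,"wy":0,"wz":0},{"hand":0,"dx":0,"dy":0,"dz":0,"wx":0,"wy":0,"wz":0},{"hand":0,"dx":0,"dy":0,"dz":0,"wx":0,"wy":0,"wz":0},{"hand":0,"dx":0,"dy":0,"dz":0,"wx":0,"wy":0,"wz":0},{"hand":0,"dx":0,"dy":0,"dz":0,"wx":0,"wy":0,"wz":0},{"hand":0,"dx":0,"dy":0,"dz":0,"wx":0,"wy":0,"wz":0}]'
```

```text
t: 11.6
tool_pos: [0.4767, -0.2391, 0.0282]
tcp_rot: [0.0, 0.996, 0.09, 0.0]
force: [0.4, -1.3, 0.1]
opening: 0.0917
grip_force: 0.0
t: 12.35
tool_pos: [0.4765, -0.2388, 0.0281]
tcp_rot: [0.0, 0.996, 0.089, 0.0]
force: [-1.1, 1.1, 5.1]
opening: 0.0617
grip_force: 30.0
```

```bash
python3 -m crank '[{"hand":0,"dx":0,"dy":0,"dz":-0.015,"wx":0,"wy":0,"wz":0},{"hand":0,"dx":0,"dy":0,"dz":-0.04,"wx":0,"wy":0,"wz":0},{"hand":0,"dx":0,"dy":0,"dz":-0.07,"wx":0,"wy":0,"wz":0},{"hand":0,"dx":0,"dy":0,"dz":-0.1,"wx":0,"wy":0,"wz":0},{"hand":0,"dx":0,"dy":0,"dz":-0.13,"wx":0,"wy":0,"wz":0},{"hand":0,"dx":0,"dy":0,"dz":-0.16,"wx":0,"wy":0,"wz":0},{"hand":0,"dx":0,"dy":0,"dz":-0.19,"wx":0,"wy":0,"wz":0},{"hand":0,"dx":0,"dy":0,"dz":-0.21,"wx":0,"wy":0,"wz":0},{"hand":0,"dx":0,"dy":0,"dz":-0.22,"wx":0,"wy":0,"wz":0},{"hand":0,"dx":0,"dy":0,"dz":-0.22,"wx":0,"wy":0,"wz":0}]'
python3 - <<'E'
from tip import *
s=env.read_state(); p=s['tool_pos']
for n in('side','top'):
    im,d,W=cloud(n); D=W-p; hsv=cv2.cvtColor(im,cv2.COLOR_RGB2HSV)
    m=(hsv[...,1]<50)&(hsv[...,2]>120)&(np.hypot(D[...,0],D[...,1])<.06)&(D[...,2]>-.06)&(D[...,2]<.12)
    if m.any():
        P=W[m]; print(n,m.sum(),P.min(0),P.max(0),P.mean(0))
    save(n+'4',cv2.resize(im[20:230,240:460],None,fx=3.5,fy=2.8))
print(s['force'],p); go([.5663,.1943,p[2]],YAW)
E
```

```text
t: 13.6
tool_pos: [0.4762, -0.2388, 0.2477]
tcp_rot: [0.0, 0.996, 0.089, 0.0]
force: [0.5, 0.2, -3.9]
opening: 0.0624
grip_force: 30.0
side 28 [ 0.44813929 -0.25962643  0.28882294] [ 0.47302591 -0.21609024  0.33508033] [ 0.45883673 -0.24051441  0.33219318]
[ 0.50121152  0.24841476 -3.89427803] [ 0.47617586 -0.23883262  0.2477335 ]
 d [ 0.1662 -0.4098 -0.001 ] w [-0.001  0.002 -0.   ]
```

View pics/side4.png

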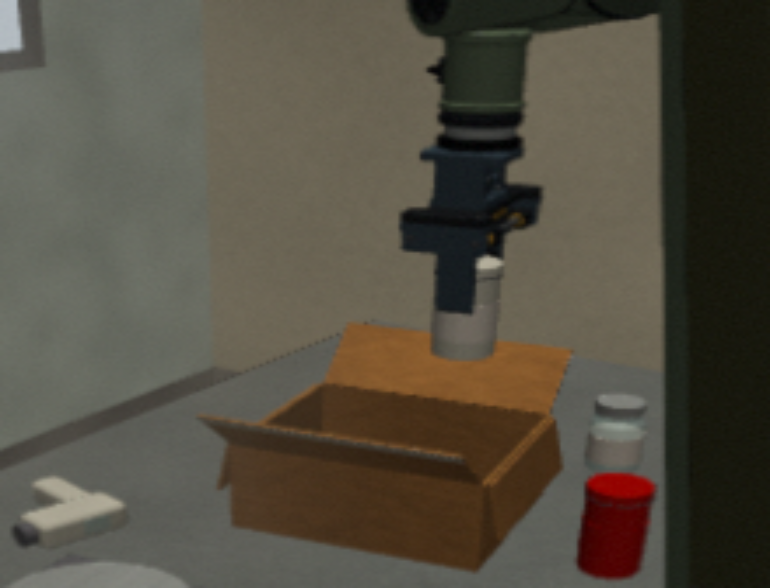

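The tub hangs upright with its bottom at z≈0.224, clear of the leaning flaps. I carry it over to the pan.

```bash
python3 -m crank '[{"hand":0,"dx":0.010,"dy":-0.025,"dz":0,"wx":0,"wy":0,"wz":0},{"hand":0,"dx":0.028,"dy":-0.07,"dz":0,"wx":0,"wy":0,"wz":0},{"hand":0,"dx":0.048,"dy":-0.12,"dz":0,"wx":0,"wy":0,"wz":0},{"hand":0,"dx":0.069,"dy":-0.17,"dz":0,"wx":0,"wy":0,"wz":0},{"hand":0,"dx":0.089,"dy":-0.22,"dz":0,"wx":0,"wy":0,"wz":0},{"hand":0,"dx":0.109,"dy":-0.27,"dz":0,"wx":0,"wy":0,"wz":0},{"hand":0,"dx":0.129,"dy":-0.32,"dz":0,"wx":0,"wy":0,"wz":0},{"hand":0,"dx":0.149,"dy":-0.365,"dz":0,"wx":0,"wy":0,"wz":0},{"hand":0,"dx":0.161,"dy":-0.395,"dz":0,"wx":0,"wy":0,"wz":0},{"hand":0,"dx":0.166,"dy":-0.41,"dz":0,"wx":0,"wy":0,"wz":0}]'
python3 -m crank '[{"hand":0,"dx":0,"dy":0,"dz":0,"wx":0,"wy":0,"wz":0},{"hand":0,"dx":0,"dy":0,"dz":0.03,"wx":0,"wy":0,"wz":0},{"hand":0,"dx":0,"dy":0,"dz":0.07,"wx":0,"wy":0,"wz":0},{"hand":0,"dx":0,"dy":0,"dz":0.11,"wx":0,"wy":0,"wz":0},{"hand":0,"dx":0,"dy":0,"dz":0.135,"wx":0,"wy":0,"wz":0},{"hand":0,"dx":0,"dy":0,"dz":0.150,"wx":0,"wy":0,"wz":0},{"hand":0,"dx":0,"dy":0,"dz":0.153,"wx":0,"wy":0,"wz":0},{"hand":0,"dx":0,"dy":0,"dz":0.153,"wx":0,"wy":0,"wz":0}]'
python3 - <<'E'
from tip import *
s=env.read_state(); p=s['tool_pos']
im,d,W=cloud('side'); D=W-p; hsv=cv2.cvtColor(im,cv2.COLOR_RGB2HSV)
m=(hsv[...,1]<50)&(hsv[...,2]>120)&(np.hypot(D[...,0],D[...,1])<.045)&(D[...,2]>0)&(D[...,2]<.12)
print('lid top',np.percentile(W[m][:,2],[50,95,99]),m.sum(),p,s['force']); go([.5663,.1943,p[2]],YAW)
E
```

```text
t: 14.95
tool_pos: [0.5663, 0.1956, 0.246]
tcp_rot: [0.0, 0.996, 0.09, -0.001]
force: [-0.4, -1.0, -4.5]
opening: 0.0618
grip_force: 30.0
t: 15.95
tool_pos: [0.5674, 0.194, 0.0956]
tcp_rot: [-0.0, 0.996, 0.089, 0.001]
force: [-0.4, -0.1, -2.6]
opening: 0.0619
grip_force: 30.0
lid top [0.18103339 0.18226657 0.18303127] 80 [0.56739938 0.19397746 0.09558234] [-0.39790829 -0.09393677 -2.56664453]
 d [-0.0012 -0.0004  0.0003] w [-0.    -0.002 -0.001]
```

```bash
python3 -m crank '[{"hand":0,"dx":-0.001,"dy":0,"dz":0.003,"wx":0,"wy":0,"wz":0},{"hand":0,"dx":-0.001,"dy":0,"dz":0.005,"wx":0,"wy":0,"wz":0},{"hand":0,"dx":-0.001,"dy":0,"dz":0.007,"wx":0,"wy":0,"wz":0},{"hand":0,"dx":-0.001,"dy":0,"dz":0.007,"wx":0,"wy":0,"wz":0}]'
python3 -m crank '[{"hand":0,"dx":0,"dy":0,"dz":0.001,"wx":0,"wy":0,"wz":0},{"hand":0,"dx":0,"dy":0,"dz":0.001,"wx":0,"wy":0,"wz":0}]'
python3 -m crank '[{"hand":0,"dx":0,"dy":0,"dz":0.001,"wx":0,"wy":0,"wz":0},{"hand":0,"dx":0,"dy":0,"dz":0.001,"wx":0,"wy":0,"wz":0}]'
```

```text
t: 16.5
tool_pos: [0.5656, 0.194, 0.0874]
tcp_rot: [0.0, 0.996, 0.089, -0.0]
force: [0.4, -0.3, -4.7]
opening: 0.0618
grip_force: 30.0
t: 16.75
tool_pos: [0.5657, 0.194, 0.0865]
tcp_rot: [0.0, 0.996, 0.089, -0.0]
force: [0.4, -0.1, -3.4]
opening: 0.062
grip_force: 30.0
t: 17.0
tool_pos: [0.566, 0.1941, 0.0862]
tcp_rot: [-0.0, 0.996, 0.089, 0.0]
force: [-0.5, -0.9, -0.7]
opening: 0.0617
grip_force: 30.0
```

```bash
python3 -m crank '[{"hand":0,"dx":0,"dy":0,"dz":0.001,"wx":0,"wy":0,"wz":0},{"hand":0,"dx":0,"dy":0,"dz":0.001,"wx":0,"wy":0,"wz":0}]'
```

```text
t: 17.25
tool_pos: [0.5662, 0.1942, 0.0862]
tcp_rot: [-0.0, 0.996, 0.089, 0.001]
force: [-1.8, -0.3, 5.1]
opening: 0.0621
grip_force: 30.0
```

The force has turned to +5 N, so the tub is standing on the pan. I let go, wait, and then rise.

```bash
python3 -m crank '[{"hand":0.8,"dx":0,"dy":0,"dz":0,"wx":0,"wy":0,"wz":0},{"hand":0.9,"dx":0,"dy":0,"dz":0,"wx":0,"wy":0,"wz":0},{"hand":0.95,"dx":0,"dy":0,"dz":0,"wx":0,"wy":0,"wz":0},{"hand":0.95,"dx":0,"dy":0,"dz":0,"wx":0,"wy":0,"wz":0}]'
python3 -m crank '[{"hand":0.95,"dx":0,"dy":0,"dz":-0.015,"wx":0,"wy":0,"wz":0},{"hand":0.95,"dx":0,"dy":0,"dz":-0.05,"wx":0,"wy":0,"wz":0},{"hand":0.95,"dx":0,"dy":0,"dz":-0.09,"wx":0,"wy":0,"wz":0},{"hand":0.95,"dx":0,"dy":0,"dz":-0.13,"wx":0,"wy":0,"wz":0},{"hand":0.95,"dx":0,"dy":0,"dz":-0.17,"wx":0,"wy":0,"wz":0},{"hand":0.95,"dx":0,"dy":0,"dz":-0.2,"wx":0,"wy":0,"wz":0},{"hand":0.95,"dx":0,"dy":0,"dz":-0.2,"wx":0,"wy":0,"wz":0}]'
python3 - <<'E'
from tip import *; from flaps import flaps
im,d,W=cloud('side'); save('side5',im); hsv=cv2.cvtColor(im,cv2.COLOR_RGB2HSV); D=W-[.5663,.1943,.062]
m=(hsv[...,1]<60)&(hsv[...,2]>100)&(np.hypot(D[...,0],D[...,1])<.07)&(D[...,2]>.103)&(D[...,2]<.13)
print('lid',m.sum(),W[m].mean(0)); flaps(W); print(env.read_state()['force'])
E
```

```text
t: 17.75
tool_pos: [0.5657, 0.194, 0.0845]
tcp_rot: [0.0, 0.996, 0.089, -0.0]
force: [0.1, 0.9, -0.8]
opening: 0.0868
grip_force: 0.0
t: 18.62
tool_pos: [0.567, 0.1944, 0.2884]
tcp_rot: [-0.001, 0.996, 0.089, 0.004]
force: [0.3, -0.4, -0.1]
opening: 0.0865
grip_force: 0.0
lid 209 [0.56450614 0.19861336 0.17138485]
flap 1 491 th 2.4248765201382887 ymin/max [0.11985035 0.18115899] zmax 0.18069138723689407 slope fit [ 1.04364056 -0.00820965]
flap -1 1086 th 2.3461107094845017 ymin/max [0.10957795 0.17555925] zmax 0.1802071968902895 slope fit [ 1.02855263 -0.01213576]
[0.93265584 0.54637311 0.03270002]
```

View pics/side5.png

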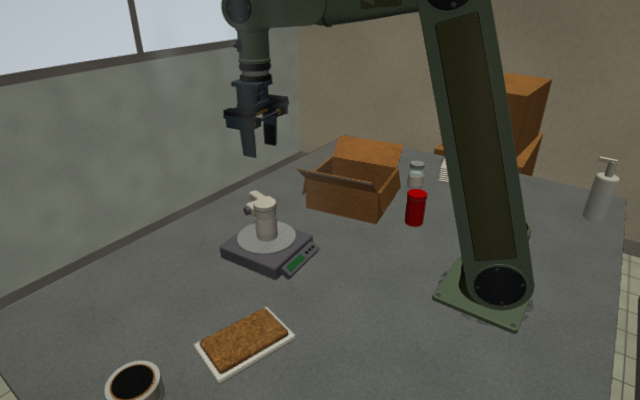

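The tub stands upright in the middle of the pan at (266,218), the flaps are open, and the gripper is clear.

```bash
python3 -c "
from cell import env
print(env.close_job())"
```

```text
the job is handed in; nothing more can be done
None
```

I handed the job in: both flaps lean outwards at about 2.36 rad, and the tub stands upright within about 5 mm of the pan's centre with the gripper clear; I did not re-measure the brick or bystanders at the end, and no verdict was returned.

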